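# Put the stacked wash things back in their places

### The job

The wash things have been left in a stack on the laundry-room worktop. Take the stack apart and put each thing away inside the rim of its own place, upright and flat on the floor of it: the rubber sink plug in the small round steel cup, the round tin in the round wooden coaster, the soap in the white soap dish and the scrubbing brush, bristles down, in the long dark wooden tray. Do not knock over the brown glass bottle.

Things in the scene. Friction and masses are not known exactly. Their poses are not given: they have to be found in the camera images.
- plug: Black rubber sink plug, top of the stack at the start, standing on the tin: a disc 38 mm across and 14 mm high with a round grip knob in its middle, 16 mm across and 20 mm high (34 mm in all), about 50 g. Origin: centre of its underside; z up along the knob.
- tin: Closed round metal tin, second from the top, standing on the soap: 50 mm across with a 52 mm lid on its upper 10 mm, 30 mm high, about 90 g. Origin: centre of its underside; z up.
- soap: Off-white block of laundry soap, third from the top, lying on the brush: 92 mm (x) by 56 mm (y) by 32 mm high, about 200 g. Origin: centre of its underside; x along its length, z up.
- brush: Wooden scrubbing brush, bottom of the stack, bristles down: a pale wooden back 150 mm (x) by 60 mm (y), 18 mm thick, over a stiff bristle block 134 by 50 by 24 mm high (42 mm in all), about 200 g. Origin: centre of the underside of the bristles; x along its length, z up.
- plug_cup: Shallow round steel cup for the sink plug, the smaller of the two round places: 68 mm across outside, 56 mm inside. Fixed to the worktop. Origin: centre of its underside; z up. Floor 5 mm thick, rim 6 mm thick and 12 mm high in all (7 mm above the floor).
- tin_coaster: Round dark wooden coaster with a rim, for the tin: 82 mm across outside, 70 mm inside. Fixed to the worktop. Origin: centre of its underside; z up. Floor 5 mm thick, rim 6 mm thick and 12 mm high in all (7 mm above the floor).
- soap_dish: White ceramic rectangular soap dish: inside 110 mm (x) by 74 mm (y), outside 122 by 86 mm. Its x axis runs along its length. Fixed to the worktop. Origin: centre of its underside; z up. Floor 5 mm thick, rim 6 mm thick and 12 mm high in all (7 mm above the floor).
- brush_tray: Long dark wooden tray for the brush: inside 168 mm (x) by 78 mm (y), outside 180 by 90 mm. Its x axis runs along its length. Fixed to the worktop. Origin: centre of its underside; z up. Floor 5 mm thick, rim 6 mm thick and 12 mm high in all (7 mm above the floor).
- bottle: Brown glass bottle with a black cap, 54 mm across and 160 mm high, standing loose among the things; to be left standing. Origin: centre of its underside; z up.
There are look-alikes about, which are no part of the job. What is shaped like the brush_tray but red is not meant.

How it is judged:
At the end, for the whole second after the job is handed in: Plug, tin, soap and brush each stand released and at rest in their own place (cup, coaster, soap dish, tray): centre within 15 mm of the place's centre, underside on its floor (5 mm above the place's underside, within 3 mm), tilted less than 0.12 rad; the bottle stands (tilted less than 0.2 rad) (horizontal distance between brush and brush_tray below 0.015 m and z of brush in the frame of brush_tray between 0.002 and 0.008 m and angle between each of brush, soap, tin, plug's own z axis and vertical below 0.12 rad and linear speed of each of brush, soap, tin, plug below 0.02 m/s and angular speed of each of brush, soap, tin, plug below 0.2 rad/s and horizontal distance between soap and soap_dish below 0.015 m and z of soap in the frame of soap_dish between 0.002 and 0.008 m and horizontal distance between tin and tin_coaster below 0.015 m and z of tin in the frame of tin_coaster between 0.002 and 0.008 m and horizontal distance between plug and plug_cup below 0.015 m and z of plug in the frame of plug_cup between 0.002 and 0.008 m and angle between bottle's own z axis and vertical below 0.2 rad); the robot touches nothing.
It fails at once if the glass bottle is knocked over (angle between bottle's own z axis and vertical above 0.5 rad).
It also fails if it takes over 128 s, if anything falls off the work surface, if the arm or the gripper's body presses on something with over 40 N, if the wrist force passes 120 N, or if a joint passes its speed limit or range.

### The arm

A 6-joint arm with a two-finger parallel gripper is mounted at the origin on the work surface. World frame = base frame: x ahead of the robot, y to its left, z up, the work surface at z = 0. Lengths are in m, angles in rad, forces in N, time in s.
With the tool pointing down it reaches from about 0.275 to 1 m from the base axis. Payload 8.4 kg.
Tool frame: the origin (TCP) lies on the centre line of the jaws, within the pads' length; the fingertips stand 11 mm ahead of it and the grasp point (between the pads) lies 8 mm behind it; z points along the fingers, y is the line along which they close (so a half turn about z gives the same grasp; the last joint's range is limited). The gripper opens to 85 mm and grips with 20 to 120 N. Pads are 22 mm wide; open, the fingers measure 114 mm over their backs; the gripper's body (76 mm by 85 mm) begins 54 mm behind the grasp point. The pads swing forward as they close: fully open they stand 13 mm farther back than shut.
Start: joints at [-1.167, 0.353, 1.633, -0, 1.155, -0.002], TCP at [0.247, -0.574, 0.242] pointing down, gripper open.
Joint ranges: [-2.63, 2.63], [-0.92, 2.1], [0.06, 2.66], [-1.3, 4.44], [0, 2.69], [-3.02, 3.02]. Speed limits (rad/s): [2.22, 2.22, 2.79, 3.14, 3.14, 3.14].

### API

Orientations are given as a unit quaternion [x, y, z, w].
In Python, from workcell import robot gives the robot as it stands.
- The arm moves only by the tool arm_command, never from a script. Its argument "deltas" is a list of rows, each a list of 3 entries, a list of its own where there are three numbers: the shift along the tool's x, y, z in cm, then the turn about the tool's z in rad, then the finger opening in cm, from 0 to 8.54. In form: [[[tx, ty, tz], spin, gripper], ...]. A call has 1 to 20 rows; each row shifts and turns the commanded pose from where the row before left it, along the tool's axes as they then stand; what a row does not reach is not made up. A row lasts 1/8 s, in which the tool goes at most 62.5 mm and 10.7 degrees, less where a joint would pass 70% of its speed; a pose out of reach is approached as far as the arm can. A call is refused whole if a number of a shift passes 6.25 or a number of a turn 0.188, either way. A call with a gripper value outside its range is refused whole. The fingers move at their own pace and stop on an object; "newtons" is the grip in N (left out, the last holds). Time passes only in rows, so rows that do not move let the fingers close. It gives the time, the measured TCP pose, the force, the opening and the grip force at its end, in the units of the state.
- robot.sense(): the state, without advancing time (a new reading comes with each control period).
- robot.capture(name): name is "scene" or "top" or "wrist"; returns a dict with "color" (420x560x3 uint8, red, green, blue), "z_map" (420x560 float32, m along the optical axis (not along the pixel's ray), 0 where there is no reading), "K" (3x3 intrinsics, pixels), "R" (3x3) and "t" (3): a world point X has camera coordinates R X + t. Camera axes: x right, y down, z forward; pixel columns grow to the right and rows downward; lengths in m; the calibration is good to about 2 mm. A picture is of the moment at which its call begins.
- robot.hand_in(): hands the job in; it is judged then, once.
Trained networks look in a picture, given as the dict that the camera call returned (one of the last four; its "shot" number tells which), for a name from the list of things; names that differ only in an ending like _2 or _b are one class to them, and where a whole thing is asked for, a point or a joint stands for the part that bears it (a point fixed in the world has none). Each returns a list of dicts, best first, with "score" (0 to 1); they miss things now and then, are a little off and sometimes report something else, mostly with a low value. They report only what shows in the picture. A call takes as long as a camera call. They do not tell look-alikes from the thing itself.
- robot.regions_of(picture, target): "pixels" (420x560 bool, what is visible of it).
- robot.spot_point(picture, target): "at" ([x, y, z] in m, in the coordinates of the camera as it stood for that picture, good to about 4 mm: a listed point, or the origin of a listed thing).
The state is a dict: "time": time; "q": joint angles; "joint_velocities": joint speeds; "joint_torque": joint torques, N m; "eef_pos": TCP position; "eef_rot": TCP orientation; "wrist_force": force on the tool from outside, world axes, zero at the start; "torque": the same for the moment, N m; "grip_width": opening from 0.0 (shut) to 1.0 (fully open); "gripper_force": force on a finger pad.
Only numpy, scipy, OpenCV 4.12 (cv2) and the standard library are available. Lean on these libraries where they do the work, as an engineer would, in place of code of your own. Each camera call takes 0.05 s, during which the arm holds its last target. There are 200 camera calls.

## Working session

There is one attempt and no reset: what is moved stays moved. The work goes in short steps, Python scripts to look and compute and a tool call to move; the robot and the scene stay as the last step left them, time stands still between calls to the robot, and variables do not carry over. Pictures are saved under pics/ and viewed, at most 14 in all, crops included, and the job is handed in when it is done.

Besides the shell and the picture viewer there is one more tool, called after ">>>" as name(argument=value, ...), one argument or row to a line, values as JSON. arm_command: Moves the arm, as the interface text tells. Its arguments: {"type":"object","properties":{"deltas":{"type":"array","items":{"type":"array"}},"newtons":{"type":"number"}},"required":["deltas"]}

```bash
mkdir -p pics; ls; cat > h.py <<'E'
import numpy as np, cv2
from workcell import robot
def world(p,uv):
    u,v=uv; z=p["z_map"][v,u]; c=np.linalg.inv(p["K"])@np.array([u,v,1])*z
    return p["R"].T@(c-p["t"])
def cloud(p):
    v,u=np.mgrid[:420,:560]; z=p["z_map"]
    c=np.stack([u*z,v*z,z],-1)@np.linalg.inv(p["K"]).T
    return (c-p["t"])@p["R"]
def save(p,n): cv2.imwrite(f"pics/{n}.png",p["color"][...,::-1])
E
python3 - <<'E'
from h import *
s=robot.sense(); print(s["time"],s["eef_pos"],s["eef_rot"],s["grip_width"])
ims=[]
for n in ("top","scene"):
    p=robot.capture(n); save(p,n); C=cloud(p)
    for t in "plug tin soap brush plug_cup tin_coaster soap_dish brush_tray bottle".split():
        for r in robot.spot_point(p,t)[:4]:
            w=p["R"].T@(np.array(r["at"])-p["t"]); px=p["K"]@np.array(r["at"]); px=px/px[2]
            print(n,t,round(r["score"],2),w.round(3),px[:2].astype(int))
E
```

```text
pics
0.0 [ 0.24653277 -0.57381668  0.24155975] [ 9.79484367e-01  2.01518973e-01 -1.54452113e-04 -6.74477362e-04] 0.9963682072219248
top plug 0.51 [0.404 0.272 0.106] [141 227]
top tin 0.6 [0.405 0.27  0.077] [145 228]
top soap 0.62 [0.407 0.276 0.042] [145 228]
top brush 0.9 [ 0.415  0.275 -0.003] [150 226]
top plug_cup 0.77 [0.632 0.137 0.001] [201 148]
top tin_coaster 0.55 [0.474 0.004 0.002] [249 204]
top soap_dish 0.68 [ 0.44  -0.276 -0.001] [350 217]
top brush_tray 0.6 [ 0.641 -0.154 -0.002] [305 145]
top bottle 0.64 [ 0.668  0.017 -0.002] [244 136]
scene plug 0.63 [0.406 0.275 0.106] [395 282]
scene tin 0.84 [0.407 0.272 0.074] [391 291]
scene soap 0.6 [0.406 0.272 0.042] [389 300]
scene brush 0.79 [ 0.417  0.275 -0.002] [384 315]
scene plug_cup 0.72 [ 0.637  0.138 -0.003] [273 330]
scene tin_coaster 0.87 [0.475 0.003 0.   ] [287 260]
scene soap_dish 0.74 [ 0.442 -0.279 -0.004] [233 203]
scene brush_tray 0.79 [ 0.223 -0.419  0.   ] [260 155]
scene brush_tray 0.67 [ 0.64  -0.153 -0.003] [200 259]
scene bottle 0.87 [ 0.671  0.018 -0.   ] [229 305]
```

View pics/top.png

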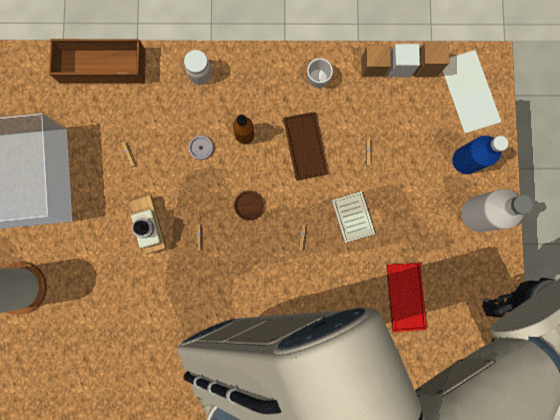

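View pics/scene.png

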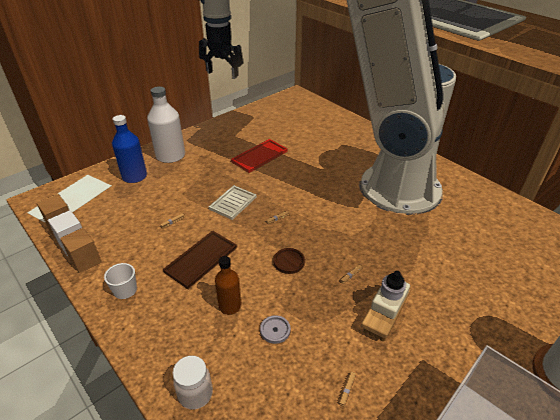

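The top view shows the stack at (145,228), steel cup (201,148), coaster (249,204), soap dish (352,217) and dark tray (305,145). The bottle stands at (243,130), beside the tray.

What could be mistaken:
- **Tray:** the red tray (406,297) and the open wooden box (97,60).
- **Cup:** the white mug (320,70).
- **Bottle:** the blue and white bottles.

I choose the dark tray, the steel cup and the coaster by their descriptions.

```bash
cat >> h.py <<'E'
def rect(P):
    (c,wh,a)=cv2.minAreaRect((P[:,:2]*1000).astype(np.float32)); w,h=wh
    if w<h: w,h=h,w; a+=90
    return np.round(c,1),round(w),round(h),round(a%180,1)
E
python3 - <<'E'
from h import *
for n in ("top","scene"):
    p=robot.capture(n); C=cloud(p)
    for t in "plug_cup tin_coaster soap_dish brush_tray plug tin soap brush".split():
        for r in robot.regions_of(p,t)[:2]:
            m=cv2.erode(r["pixels"].astype(np.uint8),np.ones((2,2)))>0
            P=C[m]; P=P[(p["z_map"][m]>0)]
            zt=np.percentile(P[:,2],90); Q=P[abs(P[:,2]-zt)<.006]
            print(n,t,round(r["score"],2),len(P),"zt",zt.round(3),rect(Q))
    if n=="top":
        a=p["color"][110:260,120:370,::-1]; cv2.imwrite("pics/crop.png",cv2.resize(a,None,fx=3.2,fy=3.2,interpolation=2))
E
```

```text
top plug_cup 0.71 412 zt 0.013 (array([631. , 137.3]), 63, 59, 46.9)
top plug_cup 0.52 520 zt 0.046 (array([416.6, 272.7]), 147, 58, 17.8)
top tin_coaster 0.89 626 zt 0.013 (array([468.8,   5.9]), 76, 74, 45.1)
top soap_dish 0.96 1295 zt 0.013 (array([ 438.3, -280.1]), 120, 84, 17.5)
top brush_tray 0.96 2309 zt 0.013 (array([ 221.8, -420.5]), 181, 91, 3.6)
top brush_tray 0.82 2024 zt 0.012 (array([ 637.2, -151.6]), 180, 90, 11.2)
top plug 0.67 141 zt 0.14 (array([404. , 271.2]), 14, 14, 39.7)
top tin 0.63 60 zt 0.107 (array([404.8, 255.6]), 44, 22, 11.6)
top soap 0.84 392 zt 0.078 (array([403.7, 268.9]), 90, 54, 18.2)
top brush 0.95 462 zt 0.046 (array([417.5, 272.2]), 149, 57, 16.7)
top brush 0.28 1266 zt 0.012 (array([ 438.3, -280.9]), 117, 85, 16.9)
scene plug_cup 0.9 644 zt 0.011 (array([635.5, 143.2]), 65, 63, 13.5)
scene tin_coaster 0.65 616 zt 0.01 (array([473.5,   7.9]), 81, 74, 49.4)
scene soap_dish 0.68 758 zt 0.01 (array([ 441.9, -276.3]), 125, 85, 17.8)
scene plug 0.48 239 zt 0.135 (array([408. , 273.8]), 13, 11, 151.5)
scene tin 0.75 231 zt 0.104 (array([415.9, 276.8]), 48, 33, 112.5)
scene soap 0.83 509 zt 0.074 (array([409.6, 274.6]), 88, 52, 16.4)
scene soap 0.36 585 zt 0.01 (array([473.3,   8. ]), 81, 75, 49.5)
scene brush 0.8 607 zt 0.043 (array([467.5, 291.4]), 59, 51, 110.9)
```

View pics/crop.png

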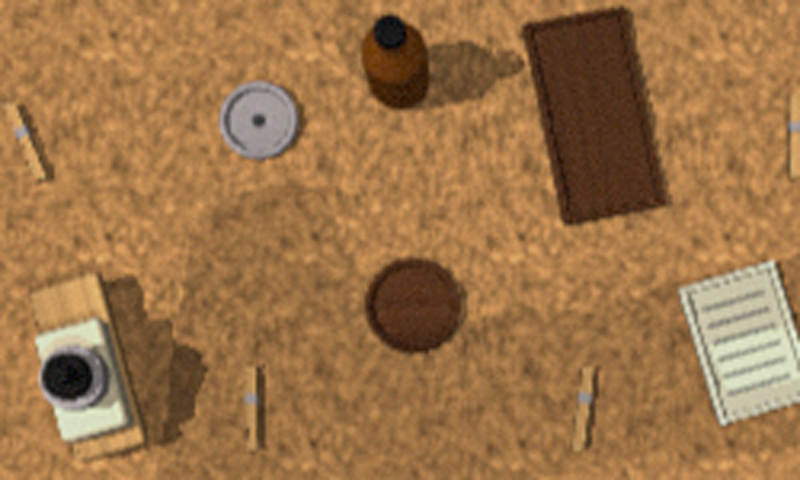

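The crop confirms the choices: stack at (75,375), steel cup (260,120), coaster (415,305), dark brown tray (597,115), ribbed white dish (745,340), with the bottle at (395,60) clear of all of them. Next I move over the stack.

>>> arm_command(
  deltas=[
    [[0,0,-3],0.1,8.5],
    [[0,0,-3],0,8.5],
    [[2.4,-4.5,0],0,8.5],
    [[2.4,-4.5,0],0,8.5],
    [[2.4,-4.5,0],0,8.5],
    [[2.4,-4.5,0],0,8.5],
    [[2.4,-4.5,0],0,8.5],
    [[2.4,-4.5,0],0,8.5],
    [[2.4,-4.5,0],0,8.5],
    [[2.4,-4.5,0],0,8.5],
    [[2.4,-4.5,0],0,8.5],
    [[2.4,-4.5,0],0,8.5],
    [[2.4,-4.5,0],0,8.5],
    [[2.4,-4.5,0],0,8.5],
    [[2.4,-4.5,0],0,8.5],
    [[2.4,-4.5,0],0,8.5],
    [[1.2,-2.2,0],0,5],
    [[0,0,0],0,5],
  ],
  newtons=25,
)

```text
time: 4.15
eef_pos: [0.3824, 0.1535, 0.3023]
eef_rot: [0.988, 0.154, -0.0, -0.0]
wrist_force: [0.4, -0.4, 0.3]
grip_width: 0.601
gripper_force: 0.0
```

```bash
cat >> h.py <<'E'
from scipy.spatial.transform import Rotation as R_
def to(x,y,z,yaw=None):
    s=robot.sense(); R=R_.from_quat(s["eef_rot"]).as_matrix()
    th=np.degrees(np.arctan2(R[1,0],R[0,0]))
    d=R.T@(np.array([x,y,z])-s["eef_pos"])*100
    print("t%.1f"%s["time"],"pos",np.round(s["eef_pos"],4),"yaw %.1f"%th,"tilt",R[2,2].round(4),"q6 %.2f"%s["q"][5],"grip %.3f F %.1f"%(s["grip_width"],s["gripper_force"]),"wf",np.round(s["wrist_force"],1))
    print(" ->",(x,y,z),"tool cm",d.round(2),"rows5 %.1f"%(np.linalg.norm(d)/5), "" if yaw is None else "spin %.3f"%np.radians(th-yaw))
def look(cam,names,show=None):
    p=robot.capture(cam); C=cloud(p)
    for t in names.split():
        for r in robot.regions_of(p,t)[:1]:
            m=r["pixels"]&(p["z_map"]>0); P=C[m]
            zt=np.percentile(P[:,2],90); Q=P[abs(P[:,2]-zt)<.005]
            print(cam,t,"reg",round(r["score"],2),len(P),"zt",zt.round(4),*rect(Q))
        for r in robot.spot_point(p,t)[:1]:
            print(cam,t,"pt",round(r["score"],2),(p["R"].T@(np.array(r["at"])-p["t"])).round(4))
    if show: save(p,show)
    return p
E
python3 - <<'E'
from h import *
look("wrist","plug tin soap brush","w1"); to(.405,.272,.133,17.5)
E
```

```text
wrist plug reg 0.73 1229 zt 0.1376 [405.9 270.8] 15 14 108.0
wrist plug pt 0.91 [0.4064 0.271  0.1043]
wrist tin reg 0.56 976 zt 0.1048 [407.7 267.5] 51 46 27.5
wrist tin pt 0.84 [0.4044 0.2689 0.0724]
wrist soap reg 0.57 2432 zt 0.0746 [406.6 269.6] 92 55 17.2
wrist soap pt 0.82 [0.4074 0.2672 0.0432]
wrist brush reg 0.56 2757 zt 0.0427 [419.3 273.5] 149 60 17.1
wrist brush pt 0.58 [ 0.4199  0.2707 -0.0015]
t4.6 pos [0.3823 0.1517 0.3024] yaw 17.5 tilt -1.0 q6 1.64 grip 0.588 F 0.0 wf [-0.6 -0.4 -0.4]
 -> (0.405, 0.272, 0.133) tool cm [  5.77 -10.79  16.94] rows5 4.2 spin -0.001
```

View pics/w1.png

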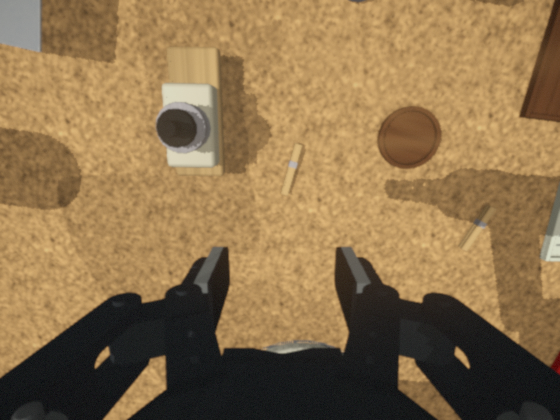

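The wrist view shows the stack at (190,110) and the coaster at (410,137), and the measurements agree with the earlier ones. I approach the knob.

>>> arm_command(
  deltas=[
    [[2,-3.6,0],0,5],
    [[2,-3.6,0],0,5],
    [[1.8,-3.5,0],0,5],
    [[0,0,4],0,5],
    [[0,0,4],0,5],
    [[0,0,4],0,5],
    [[0,0,0],0,5],
    [[0,0,0],0,5],
  ],
)

```text
time: 5.6
eef_pos: [0.4061, 0.272, 0.1836]
eef_rot: [0.988, 0.152, 0.001, -0.0]
wrist_force: [0.3, 0.1, -0.2]
grip_width: 0.586
gripper_force: 0.0
```

```bash
python3 - <<'E'
from h import *
look("wrist","plug tin tin_coaster soap brush"); to(.406,.271,.133,17.2)
E
```

```text
wrist plug reg 0.72 2521 zt 0.1376 [406.4 271.4] 16 15 17.8
wrist plug pt 0.8 [0.4063 0.271  0.1016]
wrist tin reg 0.92 1747 zt 0.1046 [406.9 270.1] 51 51 45.0
wrist tin pt 0.92 [0.4039 0.2665 0.0691]
wrist tin_coaster reg 0.77 3346 zt 0.0118 [465.3  19.8] 82 49 30.1
wrist tin_coaster pt 0.69 [ 0.4701  0.0059 -0.002 ]
wrist soap reg 0.93 3577 zt 0.0746 [407.1 270.5] 91 56 16.3
wrist brush reg 0.72 3716 zt 0.0427 [419.8 273.2] 148 60 17.6
t6.2 pos [0.4054 0.2718 0.1824] yaw 17.5 tilt -1.0 q6 1.85 grip 0.589 F 0.0 wf [-0.6  0.1  0. ]
 -> (0.406, 0.271, 0.133) tool cm [0.03 0.09 4.94] rows5 1.0 spin 0.006
```

>>> arm_command(
  deltas=[
    [[0,0.1,2.4],0,4],
    [[0,0,2.4],0,3],
    [[0,0,0],0,3],
    [[0,0,0],0,0.8],
    [[0,0,0],0,0.8],
    [[0,0,0],0,0.8],
    [[0,0,0],0,0.8],
    [[0,0,0],0,0.8],
    [[0,0,0],0,0.8],
    [[0,0,0],0,0.8],
  ],
)

```text
time: 7.4
eef_pos: [0.406, 0.271, 0.1347]
eef_rot: [0.988, 0.152, 0.0, -0.0]
wrist_force: [-1.9, -0.7, 6.0]
grip_width: 0.171
gripper_force: 25.2
```

>>> arm_command(
  deltas=[
    [[0,0,-1],0,0.8],
    [[0,0,-3],0,0.8],
    [[0,0,-3],0,0.8],
    [[3,3.2,0],0,0.8],
    [[3,3.2,0],0,0.8],
    [[3,3.2,0],0,0.8],
    [[3,3.2,0],0,0.8],
    [[3,3.2,0],0,0.8],
    [[1.5,1.8,0],0,0.8],
    [[0,0,0],0,0.8],
  ],
)

```text
time: 8.65
eef_pos: [0.6172, 0.15, 0.2042]
eef_rot: [0.988, 0.152, -0.0, -0.0]
wrist_force: [-0.3, -0.0, -0.1]
grip_width: 0.168
gripper_force: 24.7
```

```bash
python3 - <<'E'
from h import *
look("wrist","plug plug_cup","w2"); to(.634,.139,.036,17.2)
look("top","plug_cup plug");
E
```

```text
wrist plug reg 0.59 2958 zt 0.2073 [618.2 149.9] 15 14 16.0
wrist plug pt 0.55 [0.6199 0.151  0.1704]
wrist plug_cup pt 0.75 [0.6354 0.1398 0.0014]
t8.9 pos [0.6156 0.1515 0.2044] yaw 17.6 tilt -1.0 q6 1.50 grip 0.172 F 24.7 wf [-0.8 -0.2 -0.5]
 -> (0.634, 0.139, 0.036) tool cm [ 1.39  1.75 16.84] rows5 3.4 spin 0.007
top plug_cup reg 0.55 705 zt 0.013 [472.4   5.4] 79 78 90.0
top plug_cup pt 0.79 [0.6315 0.1385 0.0028]
```

View pics/w2.png

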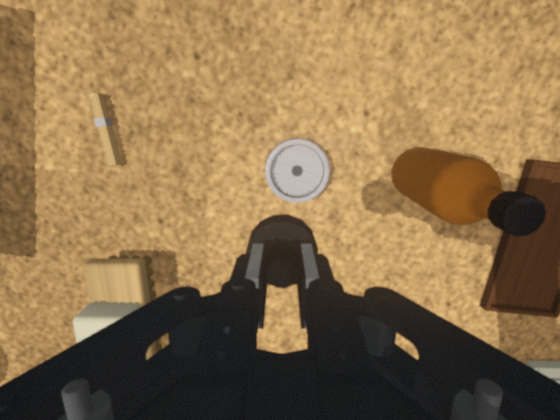

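The plug hangs straight in the jaws at (282,250), and the cup is ahead at (298,170). I refine the positions of the cup and the coaster from their rim points.

```bash
cat >> h.py <<'E'
def disc(p,x,y,rad):
    C=cloud(p); m=(p["z_map"]>0)&(abs(C[...,2]-.0115)<.004)&(np.hypot(C[...,0]-x,C[...,1]-y)<rad)
    c,r=cv2.minEnclosingCircle((C[m][:,:2]*1000).astype(np.float32)); print("disc",np.round(c,1),round(r,1),m.sum(),C[m].mean(0).round(4))
E
python3 - <<'E'
from h import *
disc(robot.capture("wrist"),.634,.139,.045)
disc(robot.capture("top"),.634,.139,.045); disc(robot.capture("scene"),.634,.139,.045)
E
```

```text
disc [635.2 138.6] 34.0 1079 [0.6364 0.1389 0.0115]
disc [632.7 135.2] 33.3 106 [0.6356 0.124  0.0102]
disc [634.5 140.8] 34.7 216 [0.6357 0.1417 0.0105]
```

>>> arm_command(
  deltas=[
    [[1.5,1.8,4],0,0.8],
    [[0,0,4],0,0.8],
    [[0,0,4],0,0.8],
    [[0,0,2.5],0,0.8],
    [[0,0,1],0,0.8],
    [[0,0,0],0,0.8],
    [[0,0,0],0,0.8],
  ],
)

```text
time: 10.18
eef_pos: [0.6373, 0.1383, 0.0506]
eef_rot: [0.988, 0.152, 0.001, -0.0]
wrist_force: [0.8, 0.4, -1.1]
grip_width: 0.171
gripper_force: 24.7
```

```bash
python3 - <<'E'
from h import *
to(.635,.139,.036,17.2)
E
```

```text
t10.2 pos [0.6373 0.1383 0.0506] yaw 17.5 tilt -1.0 q6 1.48 grip 0.171 F 24.7 wf [ 0.8  0.4 -1.1]
 -> (0.635, 0.139, 0.036) tool cm [-0.2  -0.14  1.46] rows5 0.3 spin 0.006
```

>>> arm_command(
  deltas=[
    [[-0.2,-0.1,1],0,0.8],
    [[0,0,0.4],0,0.8],
    [[0,0,0],0,0.8],
    [[0,0,0],0,0.8],
  ],
)

```text
time: 10.68
eef_pos: [0.6338, 0.1385, 0.0358]
eef_rot: [0.988, 0.152, -0.0, -0.0]
wrist_force: [-3.0, 0.2, 6.7]
grip_width: 0.173
gripper_force: 25.3
```

Contact with the cup floor. I release and lift.

>>> arm_command(
  deltas=[
    [[0,0,0],0,3],
    [[0,0,0],0,4],
    [[0,0,0],0,4],
    [[0,0,-2],0,4],
    [[0,0,-4],0,5],
    [[0,0,-5],0,7.5],
    [[0,0,-5],0,7.5],
    [[-3,-3.2,0],0,7.5],
    [[-3,-3.2,0],0,7.5],
    [[0,0,0],0,7.5],
    [[0,0,0],0,7.5],
  ],
)

```text
time: 12.05
eef_pos: [0.5585, 0.1815, 0.1965]
eef_rot: [0.988, 0.153, 0.001, -0.0]
wrist_force: [0.3, 0.0, -0.2]
grip_width: 0.877
gripper_force: 0.0
```

```bash
python3 - <<'E'
from h import *
look("wrist","plug bottle tin soap","w3"); to(.406,.270,.18,17.2)
E
```

```text
wrist plug reg 0.79 1202 zt 0.0385 [634.1 138.7] 15 15 107.5
wrist plug pt 0.56 [0.6363 0.137  0.0035]
wrist bottle reg 0.85 7083 zt 0.1133 [666.4  27.4] 41 21 29.7
wrist bottle pt 0.91 [ 0.6719  0.0157 -0.0022]
wrist tin reg 0.2 1330 zt 0.0122 [ 584.6 -129.1] 78 26 11.9
wrist soap reg 0.55 1241 zt 0.0744 [433.9 286. ] 39 32 106.2
t12.5 pos [0.5578 0.1812 0.1951] yaw 17.5 tilt -1.0 q6 1.58 grip 0.879 F 0.0 wf [-0.6  0.  -1. ]
 -> (0.406, 0.27, 0.18) tool cm [-11.81 -13.04   1.51] rows5 3.5 spin 0.005
```

View pics/w3.png

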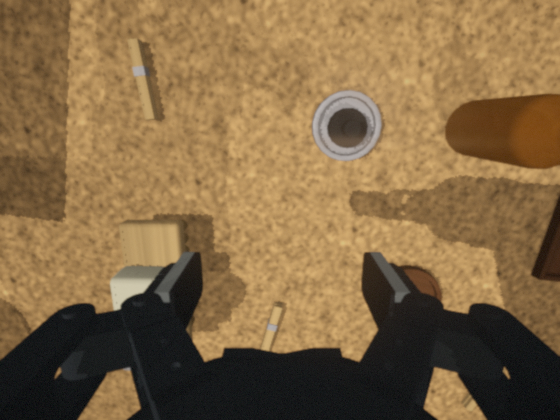

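The plug sits flat in the cup at (347,127), with its knob top at z=0.0385. Back to the stack for the tin.

>>> arm_command(
  deltas=[
    [[-3,-3.3,0],0,7.5],
    [[-3,-3.3,0],0,7.5],
    [[-3,-3.3,0],0,7.5],
    [[-2.8,-3.2,0],0,7.5],
    [[0,0,1.5],0,7.5],
    [[0,0,0],0,7.5],
  ],
)

```text
time: 13.25
eef_pos: [0.4055, 0.2704, 0.1793]
eef_rot: [0.988, 0.153, -0.001, 0.0]
wrist_force: [-0.1, -0.4, 0.3]
grip_width: 0.881
gripper_force: 0.0
```

```bash
python3 - <<'E'
from h import *
look("wrist","tin soap brush"); to(.406,.270,.101,17.2)
E
```

```text
wrist tin reg 0.97 4425 zt 0.1047 [406.8 270. ] 51 51 147.0
wrist tin pt 0.64 [0.4039 0.2687 0.0688]
wrist soap reg 0.87 3331 zt 0.0746 [407.2 270.8] 91 55 16.6
wrist brush reg 0.57 3808 zt 0.0426 [420.5 273.9] 147 60 17.3
t13.6 pos [0.4063 0.2706 0.1804] yaw 17.5 tilt -1.0 q6 1.85 grip 0.877 F 0.0 wf [-0.3 -1.1  0.3]
 -> (0.406, 0.27, 0.101) tool cm [-0.05  0.05  7.94] rows5 1.6 spin 0.005
```

>>> arm_command(
  deltas=[
    [[0,0,4],0,7.5],
    [[0,0,3],0,7.5],
    [[0,0,1.3],0,7.5],
    [[0,0,0],0,7.5],
    [[0,0,0],0,4.5],
    [[0,0,0],0,4.5],
    [[0,0,0],0,4.5],
    [[0,0,0],0,4.5],
    [[0,0,0],0,4.5],
    [[0,0,0],0,4.5],
    [[0,0,0],0,4.5],
  ],
)

```text
time: 14.98
eef_pos: [0.4065, 0.2712, 0.0986]
eef_rot: [0.988, 0.152, 0.001, -0.0]
wrist_force: [-0.1, -0.7, 7.5]
grip_width: 0.597
gripper_force: 25.6
```

```bash
python3 - <<'E'
from h import *
look("wrist","tin soap"); to(.472,.006,.18,17.2)
E
```

```text
wrist tin reg 0.91 10336 zt 0.1046 [406.9 271. ] 51 51 159.5
wrist tin pt 0.98 [0.4066 0.2689 0.0683]
wrist soap reg 0.91 6430 zt 0.0745 [407.2 270.5] 91 56 16.6
t15.2 pos [0.4065 0.2712 0.0986] yaw 17.5 tilt -1.0 q6 1.85 grip 0.593 F 25.6 wf [ 0.6 -1.9  7.6]
 -> (0.472, 0.006, 0.18) tool cm [-1.72 27.26 -8.16] rows5 5.7 spin 0.006
```

>>> arm_command(
  deltas=[
    [[0,0,-1],0,4.5],
    [[0,0,-3],0,4.5],
    [[0,0,-4],0,4.5],
    [[-0.3,4.5,0],0,4.5],
    [[-0.3,4.5,0],0,4.5],
    [[-0.3,4.5,0],0,4.5],
    [[-0.3,4.5,0],0,4.5],
    [[-0.3,4.5,0],0,4.5],
    [[-0.2,3.3,0],0,4.5],
    [[0,0,0],0,4.5],
    [[0,0,0],0,4.5],
  ],
)

```text
time: 16.6
eef_pos: [0.467, 0.0199, 0.1777]
eef_rot: [0.988, 0.152, 0.0, -0.0]
wrist_force: [-0.0, 0.1, -1.3]
grip_width: 0.592
gripper_force: 26.6
```

```bash
python3 - <<'E'
from h import *
p=look("wrist","tin tin_coaster"); disc(p,.472,.006,.05); to(.472,.006,.031,17.2)
for n in ("top","scene"): disc(robot.capture(n),.472,.006,.05)
E
```

```text
wrist tin reg 0.98 10477 zt 0.1836 [467.2  19.5] 52 51 167.7
wrist tin pt 0.77 [0.4662 0.0187 0.1482]
wrist tin_coaster reg 0.89 4803 zt 0.0118 [479.8   5.4] 81 70 94.1
wrist tin_coaster pt 0.65 [0.4718 0.0066 0.0005]
disc [474.    4.8] 40.9 1213 [0.4848 0.0057 0.0114]
t16.9 pos [0.467  0.0204 0.1774] yaw 17.6 tilt -1.0 q6 1.30 grip 0.594 F 26.6 wf [ 0.8  0.4 -1.2]
 -> (0.472, 0.006, 0.031) tool cm [ 0.05  1.53 14.63] rows5 2.9 spin 0.007
disc [455.9  13.4] 29.0 83 [0.4455 0.0143 0.0103]
disc [474.3   6.1] 42.3 188 [0.4761 0.008  0.0104]
```

>>> arm_command(
  deltas=[
    [[0.2,1.7,3],0,4.5],
    [[0,0,4],0,4.5],
    [[0,0,4],0,4.5],
    [[0,0,2],0,4.5],
    [[0,0,0.9],0,4.5],
    [[0,0,0.4],0,4.5],
    [[0,0,0],0,4.5],
    [[0,0,0],0,4.5],
  ],
)

```text
time: 17.95
eef_pos: [0.4748, 0.0041, 0.035]
eef_rot: [0.988, 0.152, 0.001, 0.0]
wrist_force: [0.0, -0.8, -1.7]
grip_width: 0.597
gripper_force: 26.6
```

>>> arm_command(
  deltas=[
    [[0,0,0.3],0,4.5],
    [[0,0,0.2],0,4.5],
    [[0,0,0],0,4.5],
  ],
)

```text
time: 18.32
eef_pos: [0.4743, 0.004, 0.0296]
eef_rot: [0.988, 0.152, 0.0, 0.0]
wrist_force: [-1.9, -0.6, 4.8]
grip_width: 0.591
gripper_force: 27.1
```

>>> arm_command(
  deltas=[
    [[0,0,0],0,6.5],
    [[0,0,0],0,7.5],
    [[0,0,0],0,7.5],
    [[0,0,0],0,7.5],
    [[0,0,-2],0,7.5],
    [[0,0,-4],0,7.5],
    [[0,0,-4],0,7.5],
    [[0,0,-4],0,7.5],
    [[0,-4,0],0,7.5],
    [[0,-4,0],0,7.5],
    [[0,0,0],0,7.5],
  ],
)

```text
time: 19.7
eef_pos: [0.4493, 0.082, 0.1694]
eef_rot: [0.988, 0.154, -0.0, -0.0]
wrist_force: [0.4, -0.7, -0.6]
grip_width: 0.88
gripper_force: 0.0
```

```bash
python3 - <<'E'
from h import *
look("wrist","tin tin_coaster"); to(.407,.271,.15,17.0)
E
```

```text
wrist tin reg 0.61 2851 zt 0.0357 [474.5   4.2] 51 50 110.2
wrist tin pt 0.88 [ 4.75e-01  4.00e-04 -1.20e-03]
wrist tin_coaster reg 0.71 2880 zt 0.0123 [473.9   5.2] 81 81 73.9
t19.9 pos [0.4503 0.0797 0.1692] yaw 17.5 tilt -1.0 q6 1.44 grip 0.879 F 0.0 wf [0.1 0.1 0.5]
 -> (0.407, 0.271, 0.15) tool cm [  1.61 -19.55   1.92] rows5 3.9 spin 0.008
```

The tin is centred in the coaster to within about 1 mm. Now the soap.

>>> arm_command(
  deltas=[
    [[0.4,-4.9,0],0,8],
    [[0.4,-4.9,0],0,8],
    [[0.4,-4.9,0],0,8],
    [[0.4,-4.9,0],0,8],
    [[0,0,2],0,8],
    [[0,0,0],0,8],
  ],
  newtons=40,
)

```text
time: 20.7
eef_pos: [0.4057, 0.2713, 0.1481]
eef_rot: [0.988, 0.152, -0.001, 0.001]
wrist_force: [0.5, 0.5, -0.1]
grip_width: 0.935
gripper_force: 0.0
```

```bash
python3 - <<'E'
from h import *
look("wrist","soap brush"); to(.407,.2705,.065,17.0)
E
```

```text
wrist soap reg 0.95 10093 zt 0.0746 [407.2 270.5] 91 56 16.7
wrist soap pt 0.83 [0.4057 0.2681 0.0422]
wrist brush reg 0.55 4807 zt 0.0426 [469.7 289.2] 60 44 106.8
t20.9 pos [0.407  0.2716 0.1499] yaw 17.4 tilt -1.0 q6 1.85 grip 0.935 F 0.0 wf [ 0.8 -0.8 -0.6]
 -> (0.407, 0.2705, 0.065) tool cm [-0.04  0.11  8.49] rows5 1.7 spin 0.008
```

>>> arm_command(
  deltas=[
    [[0,0.1,4],0.01,8],
    [[0,0,3],0,8],
    [[0,0,1.5],0,8],
    [[0,0,0],0,8],
    [[0,0,0],0,5],
    [[0,0,0],0,5],
    [[0,0,0],0,5],
    [[0,0,0],0,5],
    [[0,0,0],0,5],
    [[0,0,0],0,5],
    [[0,0,-0.5],0,5],
    [[0,0,-3],0,5],
    [[0,0,-4],0,5],
    [[0,0,-2],0,5],
    [[0,0,0],0,5],
  ],
)

```text
time: 22.82
eef_pos: [0.4075, 0.2717, 0.161]
eef_rot: [0.989, 0.147, 0.002, -0.001]
wrist_force: [-0.5, 0.0, -2.4]
grip_width: 0.65
gripper_force: 43.6
```

```bash
python3 - <<'E'
from h import *
look("wrist","soap brush"); to(.440,-.279,.16,17.5); look("top","soap_dish"); look("scene","brush")
E
```

```text
wrist soap reg 0.66 22075 zt 0.1699 [411.3 272.4] 83 56 16.7
wrist soap pt 0.88 [0.4065 0.2686 0.1372]
wrist brush reg 0.89 5726 zt 0.0427 [462.9 287.1] 60 58 107.0
wrist brush pt 0.56 [0.4191 0.2723 0.0006]
t23.1 pos [0.406  0.2707 0.1582] yaw 16.9 tilt -1.0 q6 1.86 grip 0.645 F 43.6 wf [-0.   0.4 -2. ]
 -> (0.44, -0.279, 0.16) tool cm [-12.77  53.57  -0.12] rows5 11.0 spin -0.010
top soap_dish reg 0.56 1389 zt 0.0134 [ 439.1 -280.4] 121 87 17.2
top soap_dish pt 0.89 [ 0.4381 -0.2776 -0.0006]
scene brush reg 0.97 1470 zt 0.0427 [421.1 275.9] 147 60 17.2
scene brush pt 0.57 [ 0.4163  0.2756 -0.    ]
```

>>> arm_command(
  deltas=[
    [[-1,4.4,0],0,5],
    [[-1,4.4,0],0,5],
    [[-1,4.4,0],0,5],
    [[-1,4.4,0],0,5],
    [[-1,4.4,0],0,5],
    [[-1,4.4,0],0,5],
    [[-1,4.4,0],0,5],
    [[-1,4.4,0],0,5],
    [[-1,4.4,0],0,5],
    [[-1,4.4,0],0,5],
    [[-1,4.4,0],0,5],
    [[-1,4.4,0],0,5],
    [[0,0,0],0,5],
    [[0,0,0],0,5],
  ],
)

```text
time: 25.12
eef_pos: [0.4453, -0.2686, 0.1589]
eef_rot: [0.989, 0.147, -0.0, -0.0]
wrist_force: [0.4, 0.6, -2.4]
grip_width: 0.642
gripper_force: 43.8
```

```bash
python3 - <<'E'
from h import *
look("wrist","soap soap_dish brush_tray","w4"); to(.440,-.279,.028,17.5)
E
```

```text
wrist soap reg 0.86 21976 zt 0.1678 [ 449.  -267.9] 83 56 16.7
wrist soap pt 0.83 [ 0.4434 -0.2697  0.1343]
wrist soap_dish reg 0.78 3382 zt 0.0121 [ 483.8 -269.2] 86 34 106.7
wrist brush_tray reg 0.76 497 zt 0.0126 [ 306.  -424.6] 99 41 67.7
t25.5 pos [ 0.4459 -0.2684  0.1594] yaw 17.0 tilt -1.0 q6 0.73 grip 0.645 F 43.8 wf [-0.4 -0.3 -1.7]
 -> (0.44, -0.279, 0.028) tool cm [-0.87  0.85 13.14] rows5 2.6 spin -0.009
```

View pics/w4.png

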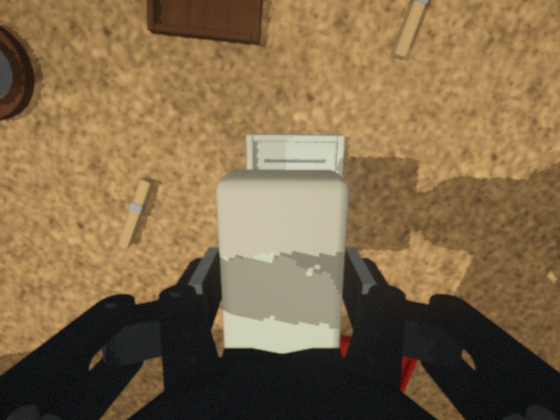

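The soap hangs level over the dish, whose far rim shows at (295,140). I lower it.

>>> arm_command(
  deltas=[
    [[-0.8,1,3],-0.01,5],
    [[0,0,4],0,5],
    [[0,0,3],0,5],
    [[0,0,1.6],0,5],
    [[0,0,0.6],0,5],
    [[0,0,0.4],0,5],
    [[0,0,0],0,5],
    [[0,0,0],0,5],
  ],
)

```text
time: 26.48
eef_pos: [0.4415, -0.2811, 0.034]
eef_rot: [0.988, 0.152, 0.0, 0.0]
wrist_force: [0.6, -0.2, -2.8]
grip_width: 0.646
gripper_force: 43.7
```

>>> arm_command(
  deltas=[
    [[0,0,0.4],0,5],
    [[0,0,0.2],0,5],
    [[0,0,0],0,5],
  ],
)

```text
time: 26.85
eef_pos: [0.4413, -0.281, 0.0286]
eef_rot: [0.988, 0.152, 0.0, 0.0]
wrist_force: [-4.1, 2.1, 16.9]
grip_width: 0.642
gripper_force: 46.1
```

>>> arm_command(
  deltas=[
    [[0,0,-0.1],0,6.5],
    [[0,0,0],0,8],
    [[0,0,0],0,8],
    [[0,0,0],0,8],
    [[0,0,-2],0,8],
    [[0,0,-4],0,8],
    [[0,0,-4],0,8],
    [[0,0,-4],0,8],
    [[-1,-4.4,0],0,8],
    [[-1,-4.4,0],0,8],
    [[0,0,0],0,8],
  ],
)

```text
time: 28.22
eef_pos: [0.3933, -0.2007, 0.168]
eef_rot: [0.988, 0.153, -0.001, -0.001]
wrist_force: [0.9, 0.2, 0.4]
grip_width: 0.934
gripper_force: 0.0
```

```bash
python3 - <<'E'
from h import *
for c in ("wrist","top","scene"): look(c,"soap soap_dish",None)
to(.420,.274,.15,17.2)
E
```

```text
wrist soap reg 0.68 7494 zt 0.0377 [ 440.5 -280.9] 91 55 17.3
wrist soap pt 0.82 [ 0.4389 -0.2847  0.0035]
wrist soap_dish reg 0.97 5055 zt 0.0124 [ 442.1 -281.5] 122 86 16.5
scene soap reg 0.69 601 zt 0.037 [ 440.4 -277.4] 93 58 17.3
scene soap pt 0.91 [ 0.4396 -0.2791  0.0021]
scene soap_dish reg 0.83 286 zt 0.011 [ 443.3 -276.6] 121 84 15.0
scene soap_dish pt 0.76 [ 0.4424 -0.2801 -0.0018]
t29.0 pos [ 0.3955 -0.2029  0.1682] yaw 17.5 tilt -1.0 q6 0.79 grip 0.936 F 0.0 wf [-0.  -0.2  0. ]
 -> (0.42, 0.274, 0.15) tool cm [ 16.7  -44.74   1.83] rows5 9.6 spin 0.006
```

The soap is flat in the dish, about 2 mm off centre. Now the brush.

>>> arm_command(
  deltas=[
    [[1.6,-4.4,0],0,8.3],
    [[1.6,-4.4,0],0,8.3],
    [[1.6,-4.4,0],0,8.3],
    [[1.6,-4.4,0],0,8.3],
    [[1.6,-4.4,0],0,8.3],
    [[1.6,-4.4,0],0,8.3],
    [[1.6,-4.4,0],0,8.3],
    [[1.6,-4.4,0],0,8.3],
    [[1.6,-4.4,0],0,8.3],
    [[1.6,-4.4,0],0,8.3],
    [[0.7,-0.7,2],0,8.3],
    [[0,0,0],0,8.3],
    [[0,0,0],0,8.3],
  ],
)

```text
time: 30.6
eef_pos: [0.4199, 0.273, 0.1485]
eef_rot: [0.988, 0.152, -0.0, 0.0]
wrist_force: [0.5, 0.1, -0.2]
grip_width: 0.972
gripper_force: 0.0
```

```bash
python3 - <<'E'
from h import *
look("wrist","brush"); to(.4195,.2735,.033,17.0)
E
```

```text
wrist brush reg 0.74 13589 zt 0.0427 [419.5 273.7] 149 60 17.1
wrist brush pt 0.79 [ 0.4184  0.2704 -0.0017]
t30.8 pos [0.4204 0.273  0.1489] yaw 17.5 tilt -1.0 q6 1.84 grip 0.969 F 0.0 wf [-0.6  0.   0.1]
 -> (0.4195, 0.2735, 0.033) tool cm [-0.08 -0.07 11.59] rows5 2.3 spin 0.008
```

>>> arm_command(
  deltas=[
    [[-0.1,-0.1,4],0.01,8.3],
    [[0,0,4],0,8.3],
    [[0,0,3],0,8.3],
    [[0,0,0.8],0,8.3],
    [[0,0,0],0,8.3],
    [[0,0,0],0,5],
    [[0,0,0],0,5],
    [[0,0,0],0,5],
    [[0,0,0],0,5],
    [[0,0,0],0,5],
    [[0,0,0],0,5],
    [[0,0,-0.5],0,5],
    [[0,0,-3],0,5],
    [[0,0,-4],0,5],
    [[0,0,-3],0,5],
    [[0,0,0],0,5],
  ],
  newtons=45,
)

```text
time: 32.75
eef_pos: [0.4203, 0.2752, 0.1379]
eef_rot: [0.989, 0.147, 0.002, -0.001]
wrist_force: [-0.1, 0.9, -2.1]
grip_width: 0.695
gripper_force: 49.4
```

```bash
python3 - <<'E'
from h import *
look("wrist","brush"); look("scene","brush brush_tray"); look("top","brush_tray");to(.43,-.22,.14,11.2)
E
```

```text
wrist brush reg 0.81 34834 zt 0.1488 [436.4 279.7] 115 60 17.0
wrist brush pt 0.87 [0.4223 0.2731 0.1057]
scene brush reg 0.86 1423 zt 0.1453 [434.1 280. ] 118 59 17.0
scene brush pt 0.88 [0.4169 0.2782 0.1027]
scene brush_tray reg 0.84 968 zt 0.0101 [ 224.8 -420.1] 187 97 4.3
scene brush_tray pt 0.82 [ 0.2227 -0.4216 -0.0022]
top brush_tray reg 0.94 2313 zt 0.0128 [ 222.3 -420.5] 180 92 3.7
top brush_tray pt 0.86 [ 0.2251 -0.4265  0.0037]
t33.3 pos [0.4188 0.2742 0.1349] yaw 16.9 tilt -1.0 q6 1.85 grip 0.693 F 49.4 wf [-0.3  0.2 -1.8]
 -> (0.43, -0.22, 0.14) tool cm [-13.33  47.6   -0.49] rows5 9.9 spin 0.100
```

>>> arm_command(
  deltas=[
    [[-1.4,4.5,0],0,5],
    [[-1.4,4.5,0],0,5],
    [[-1.4,4.5,0],0,5],
    [[-1.4,4.5,0],0,5],
    [[-1.4,4.5,0],0,5],
    [[-1.4,4.5,0],0,5],
    [[-1.4,4.5,0],0,5],
    [[-1.4,4.5,0],0,5],
    [[-1.4,4.5,0],0,5],
    [[0,0,0],0.1,5],
    [[4,0.8,0],0,5],
    [[4,0.8,0],0,5],
    [[4,0.8,0],0,5],
    [[0,0,0],0,5],
    [[0,0,0],0,5],
  ],
)

```text
time: 35.17
eef_pos: [0.5378, -0.1498, 0.1347]
eef_rot: [0.995, 0.098, -0.001, -0.0]
wrist_force: [-0.9, -0.2, -2.0]
grip_width: 0.693
gripper_force: 49.5
```

```bash
python3 - <<'E'
from h import *
p=look("wrist","brush brush_tray bottle","w5"); to(.638,-.152,.035,11.3)
C=cloud(p); m=robot.regions_of(p,"brush")[0]["pixels"]&(p["z_map"]>0); P=C[m]; P=P[P[:,2]>np.median(P[:,2])-.01]
print(np.linalg.lstsq(np.c_[P[:,:2]-P[:,:2].mean(0),np.ones(len(P))],P[:,2],rcond=None)[0])
E
```

```text
wrist brush reg 0.66 34732 zt 0.1454 [ 554.1 -147. ] 116 60 11.3
wrist brush pt 0.57 [ 0.5386 -0.1523  0.1036]
wrist brush_tray reg 0.89 13188 zt 0.0115 [ 621.1 -156.4] 139 90 11.2
wrist brush_tray pt 0.76 [ 0.6443 -0.1569  0.002 ]
wrist bottle reg 0.75 1145 zt 0.0414 [647.2  11.2] 25 4 103.7
t35.5 pos [ 0.5385 -0.1502  0.1355] yaw 11.2 tilt -1.0 q6 1.10 grip 0.694 F 49.5 wf [ 0.1  0.5 -1.4]
 -> (0.638, -0.152, 0.035) tool cm [ 9.73  2.11 10.05] rows5 2.8 spin -0.002
[-0.00725809 -0.00163022  0.1445407 ]
```

View pics/w5.png

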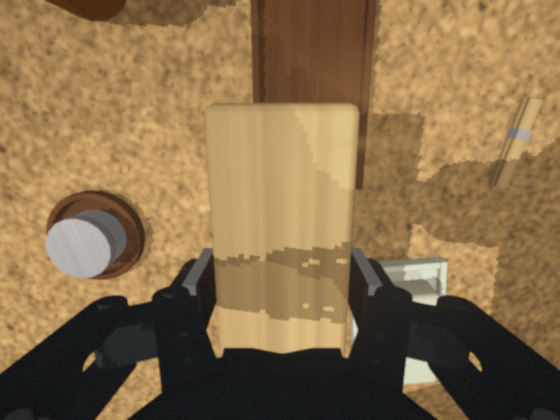

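The brush is level and the tray lies ahead at (315,50). I go over it and lower.

>>> arm_command(
  deltas=[
    [[4,0.9,0],0,5],
    [[4,0.9,0],0,5],
    [[2.1,0.4,0],0,5],
    [[0,0,4],0,5],
    [[0,0,3],0,5],
    [[0,0,1.3],0,5],
    [[0,0,0.5],0,5],
    [[0,0,0],0,5],
    [[0,0,0],0,5],
  ],
)

```text
time: 36.7
eef_pos: [0.643, -0.1522, 0.0485]
eef_rot: [0.995, 0.098, 0.001, 0.0]
wrist_force: [0.4, -0.3, -0.8]
grip_width: 0.691
gripper_force: 49.5
```

```bash
python3 - <<'E'
from h import *
p=look("wrist","brush brush_tray"); to(.642,-.1525,.036,11.2)
C=cloud(p); m=(p["z_map"]>0)&(abs(C[...,2]-.0115)<.004)&(abs(C[...,0]-.64)<.13)&(abs(C[...,1]+.152)<.1)
print(rect(C[m]))
E
```

```text
wrist brush reg 0.75 34718 zt 0.0592 [ 659.8 -149.2] 114 60 11.2
wrist brush pt 0.9 [ 0.6447 -0.1541  0.0147]
wrist brush_tray reg 0.97 7494 zt 0.0125 [ 647.  -151.3] 167 91 11.3
t37.0 pos [ 0.6424 -0.1521  0.0478] yaw 11.2 tilt -1.0 q6 1.14 grip 0.692 F 49.5 wf [-0.4 -0.  -1.4]
 -> (0.642, -0.1525, 0.036) tool cm [-0.05  0.04  1.18] rows5 0.2 spin 0.000
(array([ 646.5, -151.4]), 168, 91, 11.3)
```

>>> arm_command(
  deltas=[
    [[0,0,0.7],0,5],
    [[0,0,0.3],0,5],
    [[0,0,0.2],0,5],
    [[0,0,0],0,5],
  ],
)

```text
time: 37.45
eef_pos: [0.6418, -0.1519, 0.0368]
eef_rot: [0.995, 0.098, -0.0, -0.0]
wrist_force: [-7.6, 0.4, 18.6]
grip_width: 0.686
gripper_force: 51.9
```

>>> arm_command(
  deltas=[
    [[0,0,-0.1],0,6.5],
    [[0,0,0],0,8],
    [[0,0,0],0,8],
    [[0,0,0],0,8],
    [[0,0,-2],0,8],
    [[0,0,-4],0,8],
    [[0,0,-4],0,8],
    [[0,0,-4],0,8],
    [[-5,0,0],0,8],
    [[-5,0,0],0,8],
    [[-5,0,-3],0,8],
    [[-5,0,-3],0,8],
    [[-4,0,0],0,8],
    [[0,0,0],0,8],
    [[0,0,0],0,8],
  ],
)

```text
time: 39.33
eef_pos: [0.4075, -0.1989, 0.2373]
eef_rot: [0.995, 0.097, 0.001, 0.0]
wrist_force: [0.0, 0.3, 0.5]
grip_width: 0.935
gripper_force: 0.0
```

```bash
python3 - <<'E'
from h import *
look("wrist","brush brush_tray","w6")
look("scene","plug plug_cup tin tin_coaster soap brush bottle","s2")
to(.5,-.15,.2)
E
```

```text
wrist brush reg 0.68 961 zt 0.0473 [ 571.1 -166.3] 59 9 101.1
wrist brush pt 0.66 [ 0.4729 -0.001  -0.    ]
wrist brush_tray reg 0.66 2606 zt 0.0121 [ 569.  -166.6] 90 35 100.7
scene plug reg 0.55 386 zt 0.0119 [636.2 141.8] 65 65 60.6
scene plug pt 0.81 [0.6356 0.1396 0.0043]
scene plug_cup reg 0.82 467 zt 0.0119 [636.3 141.7] 67 65 150.9
scene plug_cup pt 0.97 [ 0.6345  0.1385 -0.0029]
scene tin reg 0.59 365 zt 0.0354 [474.8   6.9] 50 50 164.8
scene tin pt 0.72 [0.4717 0.0065 0.0053]
scene tin_coaster reg 0.83 322 zt 0.0113 [478.1  12.5] 79 67 143.2
scene tin_coaster pt 0.55 [ 0.4721  0.0035 -0.0006]
scene soap reg 0.89 561 zt 0.0371 [ 441.6 -277.2] 92 56 18.3
scene soap pt 0.77 [ 4.411e-01 -2.842e-01  4.000e-04]
scene brush reg 0.83 1501 zt 0.0472 [ 641.5 -149.2] 151 61 12.0
scene brush pt 0.63 [ 0.6414 -0.1504  0.0034]
scene bottle reg 0.92 1066 zt 0.1482 [677.   25.1] 23 9 142.2
scene bottle pt 0.89 [0.6734 0.018  0.0027]
t40.3 pos [ 0.4067 -0.1987  0.2363] yaw 11.2 tilt -1.0 q6 0.92 grip 0.934 F 0.0 wf [ 0.1 -0.9 -0.2]
 -> (0.5, -0.15, 0.2) tool cm [10.1  -2.96  3.63] rows5 2.2
```

View pics/s2.png

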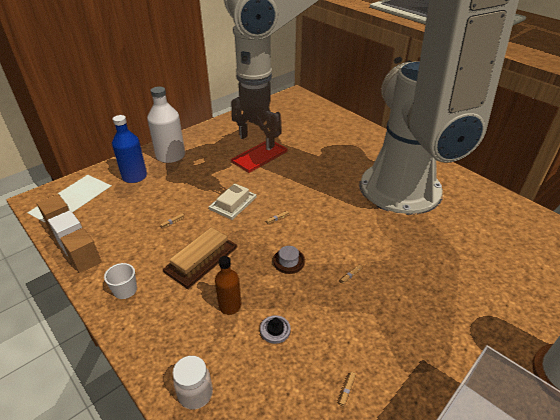

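The scene view shows all four in their places: brush in the dark tray (200,257), soap in the dish (233,200), tin in the coaster (289,259) and plug in the cup (275,328). The bottle stands at (229,290) and the gripper is clear, so I hand in.

```bash
python3 -c "
from workcell import robot
print(robot.hand_in())"
```

```text
the job is handed in; nothing more can be done
None
```

I handed the job in at about 40 s: plug, tin, soap and brush each measured flat and within a few mm of centre in their own place, the bottle stands, and the gripper is clear; the hand-in returned no verdict.

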